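Open the can caddy and add the flattened can

ROBOT

A 6-joint arm with a two-finger parallel gripper is mounted at the origin on the work surface. World frame = base frame: x ahead of the robot, y to its left, z up, the work surface at z = 0. Lengths are in m, angles in degrees, forces in N, time in s.
With the tool pointing down it reaches from about 0.275 to 0.725 m from the base axis. Payload 5.6 kg.
Tool frame: the origin (TCP) lies at the very end of the fingers, on their centre line; the grasp point (between the pads) lies 19 mm behind it; y points along the fingers, x is the direction in which the jaws open and shut, and the axes are right-handed (so a half turn about y gives the same grasp; the last joint's range is limited). The gripper opens to 85 mm and grips with 20 to 120 N. Pads are 22 mm wide; open, the fingers measure 114 mm over their backs; the gripper's body (76 mm by 85 mm) begins 54 mm behind the grasp point. The pads swing forward as they close: fully open they stand 13 mm farther back than shut.
Start: joints at [80.306, 14.616, 6.199, 0, -81.583, -16.306], TCP at [0.241, 0.494, 0.231] pointing down, gripper open.
Joint ranges: [-168.99, 168.99], [-69.2, 112.95], [-62.41, 85.93], [-164.36, 98.24], [-168.68, -3.75], [-174.98, 174.98]. Speed limits (degrees/s): [147.25, 147.25, 180, 180, 180, 180].

INTERFACE

Orientations are given as [roll, pitch, yaw] about the fixed x, y, z axes, in that order (R = Rz(yaw) Ry(pitch) Rx(roll)).
In Python, from cell import robot gives the robot as it stands. The module is installed in compiled form; this text tells all that it offers.
- The arm moves only by the shell command python3 -m inch 'ROWS'. ROWS is JSON, a list that holds one entry, the list of rows, each a list of 7 numbers: the shift along the tool's x, y, z in m, then the turn, a rotation vector about the tool's x, y, z in rad, then the opening in per cent of the stroke, from 0 (shut) to 100 (fully open). A call has 1 to 10 rows; each row shifts and turns the commanded pose from where the row before left it, along the tool's axes as they then stand; what a row does not reach is not made up. A row lasts 1/8 s, in which the tool goes at most 62.5 mm and 10.7 degrees, less where a joint would pass 70% of its speed; a pose out of reach is approached as far as the arm can. A call with a gripper value outside its range is refused whole. The fingers move at their own pace and stop on an object; the grip force is fixed at half the most. Time passes only in rows, so rows that do not move let the fingers close. It gives the time, the measured TCP pose, the force and the opening at its end, in the units of the state.
- robot.read_state(): the state, without advancing time (a new reading comes with each control period).
- robot.get_image(name): name is "scene" or "top"; returns a dict with "img" (480x640x3 uint8, red, green, blue), "camera_matrix" (3x3 intrinsics, pixels), "D" ([k1, k2, p1, p2, k3] as OpenCV has them; the pictures are not rectified), "R" (3x3) and "t" (3): a world point X has camera coordinates R X + t. Camera axes: x right, y down, z forward; pixel columns grow to the right and rows downward; lengths in m; the calibration is good to about 2 mm. A picture is of the moment at which its call begins. There is no depth.
- robot.close_job(): hands the job in, once; it reports no verdict.
The state is a dict: "time": time; "joint_pos": joint angles; "qvel": joint speeds; "effort": joint torques, N m; "tool_pos": TCP position; "ee_rot": TCP orientation; "wrist_force": force on the tool from outside, world axes, zero at the start; "moment": the same for the moment, N m; "finger_gap": finger opening in m.
Only numpy, scipy, OpenCV 4.12 (cv2) and the standard library are available. Lean on these libraries where they do the work, as an engineer would, in place of code of your own. Each camera call takes 0.05 s, during which the arm holds its last target. There are 200 camera calls.

TASK

Lift the hinged lid of the white metal caddy and swing it all the way back until it rests on its stop, then put the flattened can that lies out on the shelf into the caddy. Leave the lid back on its stop, and leave all the other things standing where they are.

Things in the scene. Friction and masses are not known exactly. Their poses are not given: they have to be found in the camera images.
- caddy: White sheet-metal caddy, fixed: an open box 160 mm deep (its x), 220 wide (y), 100 high, walls and floor 5 mm, under a flat lid. Origin at the centre of its underside; x points from its front to its hinge side (away from the robot, turned up to 0.25 rad), z up. Two more flattened cans already lie on its floor toward the hinge; the new can may lie beside or on top of them.
- lid (a joint): Angle of the caddy's lid: 0 shut, growing as it opens up and back; 1.75 rad (leaning back past upright) is its stop, against two steel tabs behind the hinge. May start up to 0.15 ajar. The hinge is stiff: the lid stays at any angle where it is left; 2 to 5 N at the handle moves it. White plate 160 x 220 mm, 6 mm thick, about 0.25 kg.
- lid_handle (a point): Middle of the round steel bar handle on top of the lid: 11 mm thick, 100 mm long, parallel to the hinge, its centre 35 mm above the lid's top face and 30 mm behind the lid's front edge (130 mm from the hinge along the lid), on two thin posts 85 mm apart. Axes turn with the lid: x from front edge to hinge, y along the bar, z out of its top face.
- lid_hinge (a point): Point on the hinge line, at the middle of the caddy's rear rim, 100 mm above the shelf and at the level of the lid's underside. The hinge line runs along the caddy's y.
- can_center (a point): Centre (half-way up) of the flattened aluminium can to be put away: a silver puck 58 mm across and 30 mm high, about 18 g, lying flat on the shelf to the left or right of the caddy; the only flattened can outside the caddy.
- dish: Small white ceramic dish, 116 mm across, 28 mm high, with the yogurt pot standing in it; a bystander, on the other side of the caddy from the can. Origin at the centre of its underside.
- pot: Empty white plastic yogurt pot, 72 mm across, 85 mm high, standing in the dish; a bystander. Origin at the centre of its underside.
- bottle: Brown glass beer bottle, 62 mm across, 230 mm high, behind the caddy; a bystander. Origin at the centre of its underside.
- jar: Clear glass jar with steel cap, 72 mm across, 110 mm high; a bystander farther back at one side. Origin at the centre of its underside.
- tin: Empty open steel food tin, 74 mm across, 110 mm high; a bystander farther back at the other side. Origin at the centre of its underside.
- brush: Wooden scrubbing brush, 120 x 45 mm, 40 mm high, lying bristles down at the left; a bystander. Origin at the centre of its underside.
Mind the look-alikes: they are no part of the job. What is shaped like the part that bears can_center but green or yellow is not meant.

How it is judged (in metres and radians):
On the way, in this order (a step that is already met when the one before it is completed fails the run):
1. the lid is swung back onto its stop (within 0.1 rad) before the can goes in (value of joint lid above 1.65 rad and not (x of can_center in the frame of caddy between -0.08 and 0.08 m and y of can_center in the frame of caddy between -0.11 and 0.11 m and z of can_center in the frame of caddy between 0 and 0.085 m)), for 0.2 s.
2. the can is inside the caddy (x of can_center in the frame of caddy between -0.08 and 0.08 m and y of can_center in the frame of caddy between -0.11 and 0.11 m and z of can_center in the frame of caddy between 0 and 0.085 m), for 0.2 s.
At the end, for the whole second after the job is handed in: The lid rests back on its stop (joint above 1.65 of 1.75 rad) and is still, and the flattened can lies at rest inside the caddy's walls, its centre below the rim (less than 85 mm above the caddy's underside) (all of step 2 and value of joint lid above 1.65 rad and linear speed of can below 0.03 m/s and velocity of joint lid between -0.05 and 0.05 rad/s); the robot touches nothing.
It fails at once if the dish or the yogurt pot in it shifted more than 40 mm or knocked over (distance of any of dish, pot from where it was at the start of the episode above 0.04 m or angle between any of dish, pot's own z axis and vertical above 0.5 rad).
It fails at once if the bottle shifted more than 40 mm or knocked over (distance of bottle from where it was at the start of the episode above 0.04 m or angle between bottle's own z axis and vertical above 0.5 rad).
It fails at once if the jar shifted more than 40 mm or knocked over (distance of jar from where it was at the start of the episode above 0.04 m or angle between jar's own z axis and vertical above 0.5 rad).
It fails at once if the food tin shifted more than 40 mm or knocked over (distance of tin from where it was at the start of the episode above 0.04 m or angle between tin's own z axis and vertical above 0.5 rad).
It fails at once if the scrubbing brush shifted more than 40 mm or knocked over (distance of brush from where it was at the start of the episode above 0.04 m or angle between brush's own z axis and vertical above 0.5 rad).
It also fails if it takes over 61 s, if anything falls off the work surface, if the arm or the gripper's body presses on something with over 40 N, if the wrist force passes 120 N, or if a joint passes its speed limit or range.

## Working session

There is one attempt and no reset: what is moved stays moved. The work goes in short steps, Python scripts to look and compute and a shell command to move; the robot and the scene stay as the last step left them, time stands still between calls to the robot, and variables do not carry over. Pictures are saved under pics/ and viewed, about 8 in all and at most 12, crops included, and the job is handed in when it is done.

```bash
mkdir -p pics
cat > h.py <<'E'
import numpy as np, cv2
from cell import robot
from scipy.spatial.transform import Rotation as Ro
def cam(n):
    return robot.get_image(n)
def save(n,f,c=None):
    d=cam(n); im=d["img"][:,:,::-1]
    if c: im=im[c[1]:c[3],c[0]:c[2]]; im=cv2.resize(im,None,fx=c[4],fy=c[4],interpolation=cv2.INTER_CUBIC)
    cv2.imwrite("pics/"+f,im); return d
def ray(d,u,v):
    p=cv2.undistortPoints(np.array([[[u,v]]],float),np.array(d["camera_matrix"]),np.array(d["D"],float))[0,0]
    R=np.array(d["R"]);t=np.array(d["t"])
    return -R.T@t, R.T@np.array([p[0],p[1],1])
def onz(d,u,v,z):
    o,r=ray(d,u,v); return o+r*(z-o[2])/r[2]
def two(d1,p1,d2,p2):
    o1,r1=ray(d1,*p1);o2,r2=ray(d2,*p2)
    A=np.c_[r1,-r2];s=np.linalg.lstsq(A,o2-o1,rcond=None)[0]
    a=o1+s[0]*r1;b=o2+s[1]*r2
    return (a+b)/2,np.linalg.norm(a-b)
def proj(d,X):
    r,_=cv2.Rodrigues(np.array(d["R"]));return cv2.projectPoints(np.array(X,float).reshape(-1,1,3),r,np.array(d["t"],float),np.array(d["camera_matrix"]),np.array(d["D"],float))[0][:,0]
E
python3 - <<'E'
from h import *
for n in("scene","top"):
    d=save(n,n+"1.png"); R=np.array(d["R"]);print(n,-R.T@d["t"],R[2])
s=robot.read_state();print(s)
E
```

```text
scene [1.00212007 0.81732474 1.22024952] [-0.30988684 -0.54025901 -0.78236203]
top [0.47111569 0.06499879 1.21044766] [ 0.09616512  0.00099769 -0.9953649 ]
{'time': 0.1, 'joint_pos': array([ 8.03061723e+01,  1.46485690e+01,  6.14168814e+00, -2.20524247e-02,
       -8.15826705e+01, -1.63051730e+01]), 'qvel': array([-0.01710292,  0.00061318,  0.20622747,  0.07836429, -0.03784556,
       -0.01804784]), 'effort': array([-1.86862897e-03, -3.87604487e+01,  2.38477743e+01,  5.37787423e+00,
       -3.70188587e-03, -3.14891963e-06]), 'tool_pos': array([0.24088085, 0.49398838, 0.2305268 ]), 'ee_rot': array([-8.99957906e+01, -9.20733686e-02, -1.16002249e+02]), 'wrist_force': array([ 0.37791169,  0.16298801, -0.18139946]), 'moment': array([ 2.24700425e-02, -4.10464506e-05,  4.37819980e-02]), 'finger_gap': 0.08538118730027029}
```

View pics/scene1.png

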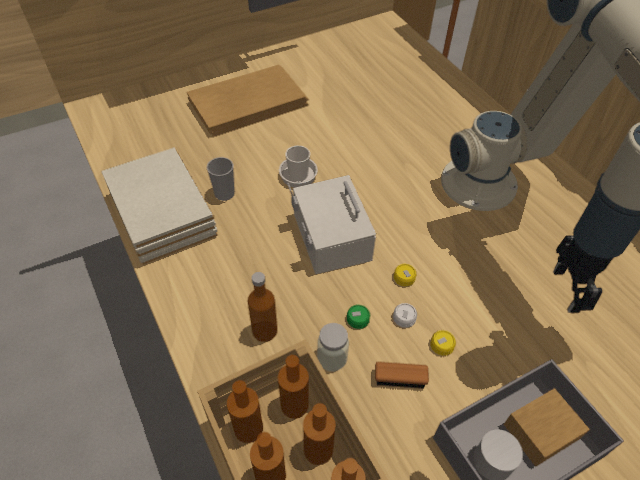

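View pics/top1.png

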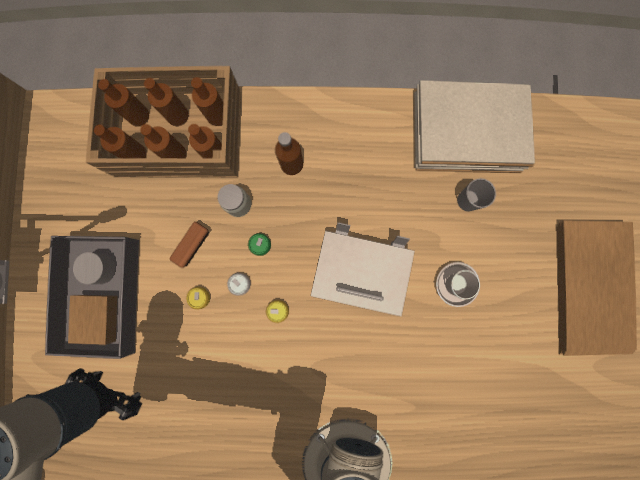

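The silver can is at top (239,284) / scene (405,316). The lid corners in top are (325,232), (414,251), (402,315), (311,296), and the handle runs (337,288)–(382,298). I'll zoom in on the caddy in both views for the lid angle.

Run:
```python
from h import *
a=cv2.imread("pics/top1.png")[210:335,300:430];b=cv2.imread("pics/scene1.png")[160:285,275:405]
f=lambda i:cv2.resize(i,None,fx=3,fy=3,interpolation=cv2.INTER_CUBIC)
cv2.imwrite("pics/c1.png",np.hstack([f(a),f(b)]))
dt=cam("top");ds=cam("scene")
print("can z.015",onz(dt,239,284,.03),onz(ds,405,315,.03))
C=[(325,232),(414,251),(402,315),(311,296)]
for c in C: print(onz(dt,*c,.106))
for n,d in(("t",dt),("s",ds)):
    im=d["img"];hsv=cv2.cvtColor(im,cv2.COLOR_RGB2HSV)
    w=(218,263,260,305) if n=="t" else (388,300,422,332)
    m=((hsv[...,1]<60)&(hsv[...,2]>110)).astype(np.uint8);z=np.zeros_like(m);z[w[1]:w[3],w[0]:w[2]]=1
    cs=max(cv2.findContours(m*z,0,2)[0],key=cv2.contourArea);print(n,cv2.minEnclosingCircle(cs),cv2.boundingRect(cs))
```

```text
can z.015 [0.45813563 0.28243252 0.03      ] [0.462177   0.29035462 0.03      ]
[0.58599075 0.0651275  0.106     ]
[ 0.54288487 -0.14874528  0.106     ]
[ 0.39054046 -0.11979105  0.106     ]
[0.43315607 0.0964226  0.106     ]
t ((238.1999969482422, 283.79998779296875), 11.094250679016113) (228, 274, 21, 21)
s ((405.0, 314.5), 12.093486785888672) (394, 303, 23, 23)
```

View pics/c1.png

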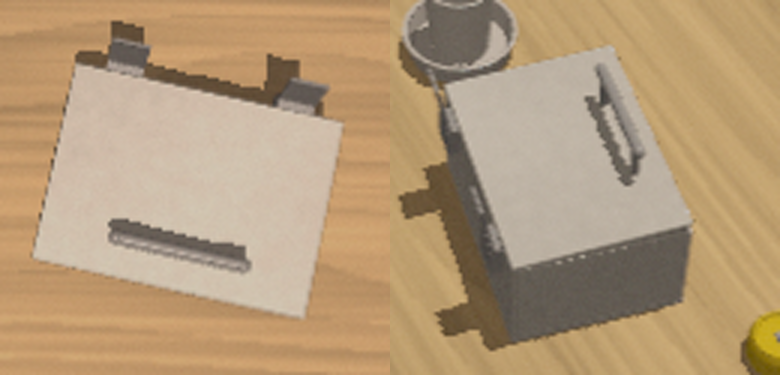

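Run:
```python
from h import *
dt=cam("top");ds=cam("scene")
L,e1=two(dt,(336.7,289.3),ds,(358.7,211.3));Rr,e2=two(dt,(383,298.7),ds,(345.7,182.7))
print(L,e1,Rr,e2,np.linalg.norm(L-Rr)); print("can",two(dt,(238.2,283.8),ds,(404.8,314.5)))
cor=[((325,232),(511/3+0,0))]
# scene lid corners: near-left rear (515,268), front-left(691,226), front-right(612,47), rear-right(447,86)
s=lambda x,y:((x-390)/3+275,y/3+160); t=lambda x,y:(x/3+300,y/3+210)
for n,a,b in(("rearL",t(77,65),s(515,268)),("frL",t(34,258),s(691,226)),("frR",t(305,317),s(612,47)),("reR",t(343,122),s(447,86))):print(n,two(dt,a,ds,b))
```

```text
[0.45064346 0.03688284 0.15141304] 8.421371284244203e-05 [ 0.42911569 -0.06812516  0.14898001] 0.0029397026239840487 0.10721961126256752
can (array([0.45855745, 0.2858045 , 0.02287741]), np.float64(5.82363030260728e-05))
rearL (array([0.58600368, 0.06396149, 0.10803297]), np.float64(0.0014534280050828238))
frL (array([0.43337321, 0.09547591, 0.10915964]), np.float64(0.00024000441419940347))
frR (array([ 0.38825736, -0.11696503,  0.11292772]), np.float64(0.003011250120837872))
reR (array([ 0.54223262, -0.14820118,  0.10783359]), np.float64(0.0032964962034194296))
```

```bash
cat >> h.py <<'E'
def frame(head,tilt=0):
    "tool y down, tool x at heading (deg); tilt: turn about world axis along tool z"
    x=Ro.from_euler('z',head,degrees=True).apply([1,0,0]);y=np.array([0,0,-1.]);z=np.cross(x,y)
    return Ro.from_matrix(np.c_[x,y,z])*Ro.from_rotvec([0,0,np.radians(tilt)])
def plan(way,start=None):
    "way: list of (pos,Rot,n,grip) -> rows"
    s=robot.read_state();p=np.array(s["tool_pos"]);R=Ro.from_euler('xyz',s["ee_rot"],degrees=True)
    if start: p,R=start
    for q,Q,n,g in way:
        q=np.array(q);d=(R.inv()*Q).as_rotvec()/n
        for k in range(n):
            sh=R.inv().apply((q-p)/(n-k));
            r=list(np.round(sh,4))+list(np.round(d,4))
            print([float(v) for v in r]+[g]);
            p=p+R.apply(np.round(sh,4));R=R*Ro.from_rotvec(np.round(d,4))
    print("end",p.round(4),R.as_euler('xyz',degrees=True).round(1))
H=np.array([.5641,-.0421,.1]);YAW=-11.6
XC=np.array([np.cos(np.radians(YAW)),np.sin(np.radians(YAW)),0])
def bar(th,h=.041): # bar centre at lid angle th
    return H+XC*(-.13*np.cos(th)+h*np.sin(th))+np.array([0,0,.13*np.sin(th)+h*np.cos(th)])
E
python3 - <<'E'
from h import *
b=bar(.03);print(b); F=frame(168.4)
plan([([b[0],b[1],.235],F,10,60)])
dt=cam("top");print("bottle",onz(dt,288,168,0),onz(dt,285,139,.23))
E
```

```text
[ 0.43801722 -0.01621892  0.14488097]
[0.0372, -0.0004, 0.0401, -0.0, 0.1319, 0.0, 60]
[0.0316, -0.0004, 0.0446, -0.0, 0.1319, 0.0, 60]
[0.0255, -0.0004, 0.0484, -0.0, 0.1319, 0.0, 60]
[0.0189, -0.0004, 0.0513, -0.0, 0.1319, 0.0, 60]
[0.012, -0.0004, 0.0534, -0.0, 0.1319, 0.0, 60]
[0.0049, -0.0004, 0.0545, -0.0, 0.1319, 0.0, 60]
[-0.0023, -0.0003, 0.0547, -0.0, 0.1319, 0.0, 60]
[-0.0095, -0.0004, 0.0539, -0.0, 0.1319, 0.0, 60]
[-0.0165, -0.0003, 0.0522, -0.0, 0.1319, 0.0, 60]
[-0.0233, -0.0004, 0.0495, -0.0, 0.1319, 0.0, 60]
end [ 0.438  -0.0162  0.235 ] [-90.   -0.  168.4]
bottle [0.76759455 0.16602264 0.        ] [0.77600882 0.15486625 0.23      ]
```

```bash
python3 -m inch '[[[0.037,0,0.04,0,0.132,0,60],[0.032,0,0.045,0,0.132,0,60],[0.0255,0,0.048,0,0.132,0,60],[0.019,0,0.051,0,0.132,0,60],[0.012,0,0.053,0,0.132,0,60],[0.005,0,0.0545,0,0.132,0,60],[-0.002,0,0.055,0,0.132,0,60],[-0.0095,0,0.054,0,0.132,0,60],[-0.0165,0,0.052,0,0.132,0,60],[-0.023,0,0.0495,0,0.132,0,60]]]'
python3 -m inch '[[[0,0,0,0,0,0,60],[0,0,0,0,0,0,60]]]'
python3 - <<'E'
from h import *
b=bar(.03);print(robot.read_state()["joint_pos"]);F=frame(168.4)
plan([([b[0],b[1],b[2]-.019],F,6,60)])
E
```

```text
time: 1.6
tool_pos: [0.437, -0.0178, 0.2316]
ee_rot: [-90.0, 0.0, 168.1]
wrist_force: [0.9, 0.4, 0.7]
finger_gap: 0.051
time: 1.85
tool_pos: [0.4365, -0.0161, 0.2312]
ee_rot: [-90.0, -0.0, 168.3]
wrist_force: [0.8, 0.2, 0.4]
finger_gap: 0.0517
[ 1.85707721e+01  1.65536341e+00 -9.17935025e+00 -1.55566008e-02
 -7.91741816e+01 -3.02219325e+01]
[-0.0003, 0.0176, -0.0, 0.0, -0.0002, 0.0, 60]
[-0.0002, 0.0175, -0.0, 0.0, -0.0002, 0.0, 60]
[-0.0003, 0.0176, -0.0001, 0.0, -0.0002, 0.0, 60]
[-0.0002, 0.0175, -0.0, 0.0, -0.0002, 0.0, 60]
[-0.0003, 0.0176, -0.0001, 0.0, -0.0002, 0.0, 60]
[-0.0002, 0.0175, -0.0, 0.0, -0.0002, 0.0, 60]
end [ 0.438  -0.0162  0.1259] [-90.   -0.  168.4]
```

```bash
python3 -m inch '[[[-0.001,0.02,0,0,0,0,55],[0,0.02,0,0,0,0,50],[0,0.02,0,0,0,0,50],[0,0.02,0,0,0,0,50],[0,0.015,0,0,0,0,50],[0,0.01,0,0,0,0,50],[0,0,0,0,0,0,50],[0,0,0,0,0,0,50]]]'
python3 - <<'E'
from h import *
dt=save("top","t2.png");ds=save("scene","s2.png")
a=cv2.imread("pics/t2.png")[210:335,290:430];b=cv2.imread("pics/s2.png")[130:255,285:425]
f=lambda i:cv2.resize(i,None,fx=2.8,fy=2.8,interpolation=cv2.INTER_CUBIC)
cv2.imwrite("pics/c2.png",np.hstack([f(a),f(b)]))
E
```

```text
time: 2.85
tool_pos: [0.4381, -0.0159, 0.127]
ee_rot: [-90.0, 0.1, 168.4]
wrist_force: [-0.2, -0.4, 0.6]
finger_gap: 0.0427
```

View pics/c2.png

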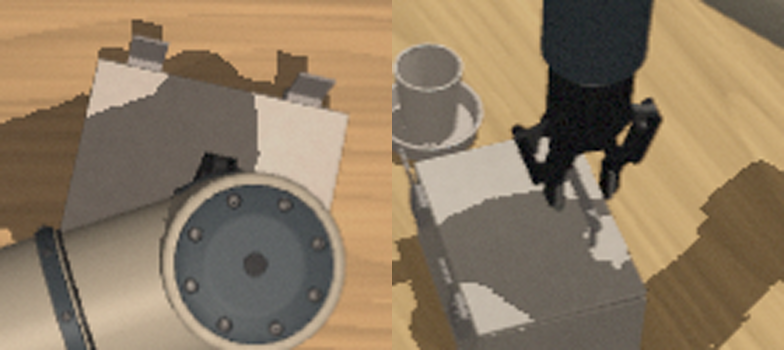

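The fingers straddle the bar with no contact: in the right crop the tips sit on either side of it, around (580,190). Next I close on it.

```bash
python3 -m inch '[[[0,0,0,0,0,0,0],[0,0,0,0,0,0,0],[0,0,0,0,0,0,0],[0,0,0,0,0,0,0],[0,0,0,0,0,0,0]]]'
python3 - <<'E'
from h import *
s=robot.read_state();p=s["tool_pos"];print(s["tool_pos"]);F=frame(168.4)
o=p-bar(.03)
plan([(bar(t)+o,F,1,0) for t in np.linspace(.03,1.15,19)[1:]])
E
```

```text
time: 3.58
tool_pos: [0.4416, -0.0169, 0.1275]
ee_rot: [-90.0, 0.5, 168.4]
wrist_force: [11.9, -6.6, -6.0]
finger_gap: 0.0089
[ 0.44163609 -0.0168753   0.12754827]
[-0.0031, -0.0079, -0.0, 0.0003, 0.0, -0.0082, 0]
[-0.0035, -0.0077, -0.0, 0.0, 0.0, -0.0, 0]
[-0.004, -0.0075, -0.0, 0.0, 0.0, -0.0, 0]
[-0.0045, -0.0072, -0.0, 0.0, 0.0, -0.0, 0]
[-0.0049, -0.0069, -0.0, 0.0, 0.0, -0.0, 0]
[-0.0053, -0.0066, -0.0, 0.0, 0.0, -0.0, 0]
[-0.0057, -0.0063, -0.0, 0.0, 0.0, -0.0, 0]
[-0.0061, -0.0059, -0.0, 0.0, 0.0, -0.0, 0]
[-0.0065, -0.0055, -0.0, 0.0, 0.0, -0.0, 0]
[-0.0067, -0.0051, -0.0, 0.0, 0.0, -0.0, 0]
[-0.0071, -0.0046, -0.0, 0.0, 0.0, -0.0, 0]
[-0.0074, -0.0043, -0.0, 0.0, 0.0, -0.0, 0]
[-0.0076, -0.0037, -0.0, 0.0, 0.0, -0.0, 0]
[-0.0078, -0.0033, -0.0, 0.0, 0.0, -0.0, 0]
[-0.008, -0.0027, -0.0, 0.0, 0.0, -0.0, 0]
[-0.0082, -0.0023, -0.0, 0.0, 0.0, -0.0, 0]
[-0.0083, -0.0018, -0.0, 0.0, 0.0, -0.0, 0]
[-0.0084, -0.0012, -0.0, 0.0, 0.0, -0.0, 0]
end [ 0.5524 -0.0396  0.2181] [-90.    0.  168.4]
```

Gripped: the arm was pulled about 4 mm backward, so the bar lies 4 mm farther back than I estimated. I take that out and start lifting.

```bash
python3 -m inch '[[[-0.004,0,0,0,0,0,0],[-0.002,-0.004,0,0,0,0,0],[-0.003,-0.008,0,0,0,0,0],[-0.0035,-0.0077,0,0,0,0,0],[-0.004,-0.0075,0,0,0,0,0],[-0.0045,-0.0072,0,0,0,0,0],[-0.005,-0.007,0,0,0,0,0]]]'; python3 -m inch '[[[0,0,0,0,0,0,0]]]'
```

```text
time: 4.45
tool_pos: [0.4632, -0.0215, 0.168]
ee_rot: [-90.0, -0.0, 168.4]
wrist_force: [-0.5, 3.0, -7.2]
finger_gap: 0.0089
time: 4.58
tool_pos: [0.4639, -0.0217, 0.169]
ee_rot: [-90.0, 0.1, 168.4]
wrist_force: [-3.4, 2.6, 2.8]
finger_gap: 0.0091
```

```bash
python3 -m inch '[[[-0.0053,-0.0066,0,0,0,0,0],[-0.0057,-0.0063,0,0,0,0,0],[-0.006,-0.006,0,0,0,0,0],[-0.0065,-0.0055,0,0,0,0,0],[-0.0067,-0.005,0,0,0,0,0],[-0.007,-0.0046,0,0,0,0,0],[-0.0074,-0.0043,0,0,0,0,0],[-0.0076,-0.0037,0,0,0,0,0],[-0.0078,-0.0033,0,0,0,0,0],[0,0,0,0,0,0,0]]]'
python3 - <<'E'
from h import *
save("scene","s3.png",(260,80,460,260,4))
E
```

```text
time: 5.82
tool_pos: [0.5232, -0.0341, 0.2139]
ee_rot: [-90.0, 0.1, 168.4]
wrist_force: [-1.4, -0.1, -0.9]
finger_gap: 0.009
```

View pics/s3.png

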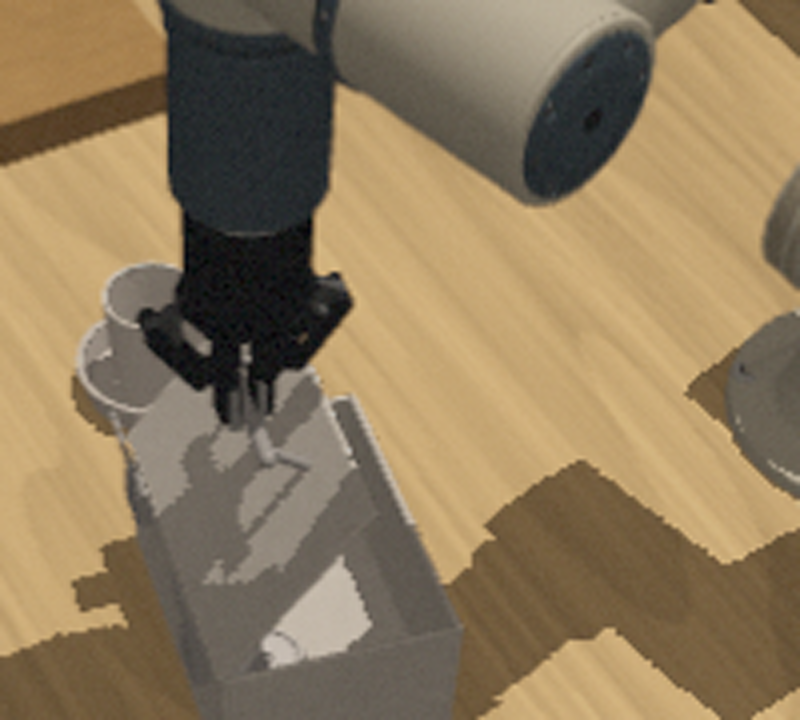

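The scene picture shows the lid at roughly 53°, with the bar still held. I lift a little more, open slightly and withdraw upward.

```bash
python3 -m inch '[[[-0.008,-0.0027,0,0,0,0,0],[-0.0082,-0.0023,0,0,0,0,0],[-0.0083,-0.0018,0,0,0,0,0],[-0.0084,-0.0012,0,0,0,0,0],[0,0,0,0,0,0,0],[0,0,0,0,0,0,24],[0,0,0,0,0,0,24],[0,0,0,0,0,0,24]]]';  python3 -m inch '[[[0,-0.01,0,0,0,0,24],[0,-0.02,0,0,0,0,24],[0,-0.03,0,0,0,0,24],[0,-0.03,0,0,0,0,24],[0,-0.03,0,0,0,0,10],[0,0,0,0,0,0,0]]]'
python3 - <<'E'
from h import *
s=robot.read_state();print(s["joint_pos"])
# in front of lid: th1.15 ; approach: hinge + x -.16, then push
F=frame(168.4)
A=H+XC*-.16;
plan([([*A[:2],.32],F,5,0),([*A[:2],.205],F,4,0)])
E
```

```text
time: 6.88
tool_pos: [0.5543, -0.0402, 0.2211]
ee_rot: [-90.0, 0.1, 168.4]
wrist_force: [-0.1, 0.2, -0.8]
finger_gap: 0.0204
time: 7.62
tool_pos: [0.5551, -0.0404, 0.3444]
ee_rot: [-90.1, 0.4, 168.4]
wrist_force: [-0.2, -0.5, 0.5]
finger_gap: 0.0001
[ 1.19864012e+01  1.50704724e+01  2.30072359e+01  7.08296930e-02
 -9.75783795e+01 -2.36171257e+01]
[0.0302, 0.0047, -0.0, 0.0003, -0.0001, -0.0012, 0]
[0.0302, 0.0047, -0.0, 0.0003, -0.0001, -0.0012, 0]
[0.0302, 0.0048, -0.0, 0.0003, -0.0001, -0.0012, 0]
[0.0302, 0.0048, -0.0, 0.0003, -0.0001, -0.0012, 0]
[0.0301, 0.0049, -0.0001, 0.0003, -0.0001, -0.0012, 0]
[0.0, 0.0287, -0.0, -0.0, -0.0001, -0.0001, 0]
[0.0, 0.0288, -0.0, -0.0, -0.0001, -0.0001, 0]
[0.0, 0.0287, -0.0, -0.0, -0.0001, -0.0001, 0]
[0.0, 0.0288, -0.0, -0.0, -0.0001, -0.0001, 0]
end [ 0.4074 -0.0099  0.205 ] [-90.   -0.  168.4]
```

Run:
```python
from h import *
F=frame(168.4);G=frame(168.4,30)
A=H+XC*-.15;B=H+XC*-.0
s=([*np.array(robot.read_state()["tool_pos"])],F)
plan([([*A[:2],.33],G,5,0),([*A[:2],.205],G,5,0),([*B[:2],.205],G,12,0)],s)
```

```text
[0.0282, 0.0029, -0.0, 0.0, 0.0, 0.1047, 0]
[0.0283, -0.0001, -0.0, 0.0, 0.0, 0.1047, 0]
[0.0281, -0.003, -0.0001, 0.0, 0.0, 0.1047, 0]
[0.0277, -0.006, -0.0, 0.0, 0.0, 0.1047, 0]
[0.0269, -0.0088, -0.0001, 0.0, 0.0, 0.1047, 0]
[0.0125, 0.0217, 0.0, -0.0, 0.0, 0.0, 0]
[0.0125, 0.0216, 0.0, -0.0, 0.0, 0.0, 0]
[0.0125, 0.0217, 0.0, -0.0, 0.0, 0.0, 0]
[0.0125, 0.0216, 0.0, -0.0, 0.0, 0.0, 0]
[0.0125, 0.0217, 0.0, -0.0, 0.0, 0.0, 0]
[-0.0108, 0.0062, 0.0, -0.0, 0.0, 0.0, 0]
[-0.0108, 0.0062, 0.0, -0.0, 0.0, 0.0, 0]
[-0.0108, 0.0063, 0.0, -0.0, 0.0, 0.0, 0]
[-0.0108, 0.0062, 0.0, -0.0, 0.0, 0.0, 0]
[-0.0108, 0.0063, 0.0, -0.0, 0.0, 0.0, 0]
[-0.0108, 0.0062, 0.0, -0.0, 0.0, 0.0, 0]
[-0.0108, 0.0063, 0.0, -0.0, 0.0, 0.0, 0]
[-0.0109, 0.0062, 0.0, -0.0, 0.0, 0.0, 0]
[-0.0108, 0.0063, 0.0, -0.0, 0.0, 0.0, 0]
[-0.0109, 0.0062, 0.0, -0.0, 0.0, 0.0, 0]
[-0.0108, 0.0063, 0.0, -0.0, 0.0, 0.0, 0]
[-0.0109, 0.0062, 0.0, -0.0, 0.0, 0.0, 0]
end [ 0.5641 -0.0421  0.205 ] [-90.   30.  168.4]
```

```bash
python3 -m inch '[[[0.028,0.003,0,0,0,0.105,0],[0.028,0,0,0,0,0.105,0],[0.028,-0.003,0,0,0,0.105,0],[0.028,-0.006,0,0,0,0.105,0],[0.027,-0.009,0,0,0,0.105,0],[0.0125,0.0217,0,0,0,0,0],[0.0125,0.0217,0,0,0,0,0],[0.0125,0.0217,0,0,0,0,0],[0.0125,0.0217,0,0,0,0,0],[0.0125,0.0217,0,0,0,0,0]]]';  python3 -m inch '[[[0,0,0,0,0,0,0],[-0.0108,0.0062,0,0,0,0,0],[-0.0108,0.0062,0,0,0,0,0],[-0.0108,0.0062,0,0,0,0,0],[-0.0108,0.0062,0,0,0,0,0],[-0.0108,0.0062,0,0,0,0,0],[-0.0108,0.0062,0,0,0,0,0]]]'; python3 -m inch '[[[-0.0108,0.0062,0,0,0,0,0],[-0.0108,0.0062,0,0,0,0,0],[-0.0108,0.0062,0,0,0,0,0],[-0.0108,0.0062,0,0,0,0,0]]]'
```

```text
time: 8.88
tool_pos: [0.4163, -0.0119, 0.2003]
ee_rot: [-90.0, 30.1, 168.4]
wrist_force: [0.7, -0.4, 1.3]
finger_gap: 0.0001
time: 9.75
tool_pos: [0.4906, -0.0272, 0.2015]
ee_rot: [-90.0, 30.1, 168.4]
wrist_force: [0.1, -0.1, -0.2]
finger_gap: -0.0
time: 10.25
tool_pos: [0.542, -0.0365, 0.2061]
ee_rot: [-90.2, 30.5, 168.4]
wrist_force: [-4.1, 0.4, 13.3]
finger_gap: 0.0003
```

```bash
python3 -m inch '[[[-0.0087,0.005,0,0,0,0,0],[-0.0087,0.005,0,0,0,0,0],[-0.0043,0.0025,0,0,0,0,0]]]'; python3 -m inch '[[[-0.0043,0.0025,0,0,0,0,0],[0,0,0,0,0,0,0]]]'
python3 - <<'E'
from h import *
save("scene","s4.png",(260,80,460,260,4))
E
```

```text
time: 10.62
tool_pos: [0.5634, -0.0423, 0.2013]
ee_rot: [-90.0, 30.0, 168.4]
wrist_force: [-2.3, 1.2, 1.9]
finger_gap: 0.0003
time: 10.88
tool_pos: [0.568, -0.0432, 0.2013]
ee_rot: [-90.0, 30.0, 168.4]
wrist_force: [1.4, 0.5, 0.1]
finger_gap: 0.0004
```

View pics/s4.png

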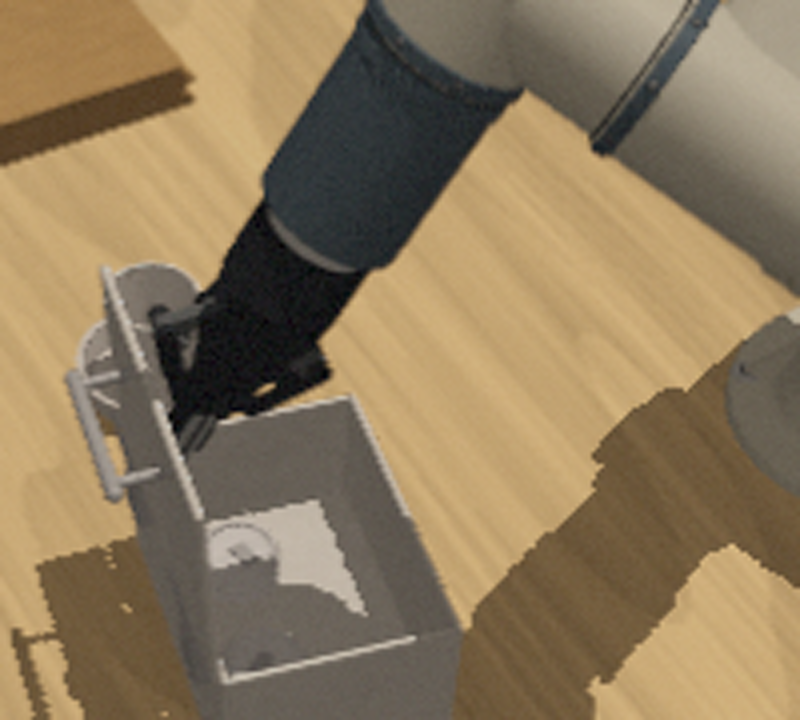

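The lid is about upright: its top edge runs (105,268)–(205,520). I keep pushing in small steps until the stop pushes back.

```bash
python3 -m inch '[[[-0.0043,0.0025,0,0,0,0,0],[-0.0043,0.0025,0,0,0,0,0],[0,0,0,0,0,0,0]]]'; python3 -m inch '[[[-0.0035,0.002,0,0,0,0,0],[0,0,0,0,0,0,0]]]';  python3 -m inch '[[[-0.0035,0.002,0,0,0,0,0],[0,0,0,0,0,0,0]]]'
```

```text
time: 11.3
tool_pos: [0.5778, -0.0452, 0.2013]
ee_rot: [-90.0, 30.0, 168.4]
wrist_force: [-1.7, 0.3, -0.8]
finger_gap: 0.0002
time: 11.55
tool_pos: [0.5806, -0.046, 0.2012]
ee_rot: [-90.0, 30.0, 168.3]
wrist_force: [-10.9, 3.2, 4.0]
finger_gap: 0.0003
time: 11.8
tool_pos: [0.5815, -0.0463, 0.2011]
ee_rot: [-90.0, 29.8, 168.2]
wrist_force: [-44.9, 19.2, 22.0]
finger_gap: -0.0002
```

The stop answers with about 50 N, so the lid is on it. I back off at once and move over the can.

```bash
python3 -m inch '[[[0.013,-0.0075,0,0,0,0,0],[0.026,-0.015,0,0,0,0,0],[0.026,-0.025,0,0,0,0,0],[0.015,-0.04,0,0,0,0,0],[0.01,-0.04,0,0,0,-0.131,20],[0,0,0,0,0,-0.131,50],[0,0,0,0,0,-0.131,80],[0,0,0,0,0,-0.131,90],[0,0,0,0,0,0,90]]]'
python3 - <<'E'
from h import *
dt=cam("top");print(onz(dt,238.2,283.8,.02),onz(dt,238.2,283.8,.03))
G=frame(-101.6);plan([([.4585,.2845,.2],G,10,90)])
print(robot.read_state()["joint_pos"])
save("scene","s5.png")
E
```

```text
time: 12.92
tool_pos: [0.449, -0.0184, 0.2663]
ee_rot: [-90.0, -0.0, 168.2]
wrist_force: [-0.5, 0.4, 0.0]
finger_gap: 0.077
[0.45850328 0.28635682 0.02      ] [0.45860922 0.28449737 0.03      ]
[0.0052, 0.0066, -0.0299, -0.0002, -0.1573, -0.0001, 90]
[0.0004, 0.0067, -0.0303, -0.0002, -0.1573, -0.0001, 90]
[-0.0043, 0.0067, -0.03, -0.0002, -0.1573, -0.0001, 90]
[-0.009, 0.0066, -0.0289, -0.0002, -0.1573, -0.0001, 90]
[-0.0134, 0.0067, -0.0272, -0.0002, -0.1573, -0.0001, 90]
[-0.0175, 0.0067, -0.0247, -0.0002, -0.1573, -0.0001, 90]
[-0.0212, 0.0066, -0.0217, -0.0002, -0.1573, -0.0001, 90]
[-0.0243, 0.0067, -0.0181, -0.0002, -0.1573, -0.0001, 90]
[-0.0269, 0.0067, -0.0141, -0.0002, -0.1573, -0.0001, 90]
[-0.0287, 0.0066, -0.0097, -0.0002, -0.1573, -0.0001, 90]
end [0.4585 0.2845 0.2   ] [ -90.     0.  -101.6]
[ 1.78420398e+01  2.38139023e+00 -3.33550456e+00  7.63793583e-02
 -8.42010525e+01 -2.95726154e+01]
```

```bash
python3 -m inch '[[[0.005,0.0067,-0.03,0,-0.157,0,90],[0,0.0067,-0.03,0,-0.157,0,90],[-0.004,0.0067,-0.03,0,-0.157,0,90],[-0.009,0.0067,-0.029,0,-0.157,0,90],[-0.0135,0.0067,-0.027,0,-0.157,0,90],[-0.0175,0.0067,-0.0247,0,-0.157,0,90],[-0.021,0.0067,-0.0217,0,-0.157,0,90],[-0.0245,0.0067,-0.018,0,-0.157,0,90],[-0.027,0.0067,-0.014,0,-0.157,0,90],[-0.0287,0.0067,-0.01,0,-0.157,0,90]]]'; python3 -m inch '[[[0,0.03,0,0,0,0,90],[0,0.03,0,0,0,0,90],[0,0.03,0,0,0,0,90],[0,0.03,0,0,0,0,90],[0,0.02,0,0,0,0,90],[0,0,0,0,0,0,90]]]'
python3 - <<'E'
from h import *
save("scene","s6.png",(340,220,500,360,5))
save("top","t6.png")
G=frame(-101.6);plan([([.4585,.285,.03],G,1,90)])
E
```

```text
time: 14.28
tool_pos: [0.4568, 0.2856, 0.2008]
ee_rot: [-89.8, 0.1, -101.3]
wrist_force: [-0.0, 0.5, 0.7]
finger_gap: 0.0765
time: 15.02
tool_pos: [0.4563, 0.2839, 0.0596]
ee_rot: [-89.9, -0.1, -101.6]
wrist_force: [0.5, -1.1, 0.4]
finger_gap: 0.0768
[-0.0001, 0.0314, 0.0007, -0.0031, -0.0002, -0.0018, 90]
end [0.4585 0.285  0.03  ] [ -90.     0.  -101.6]
```

View pics/s6.png

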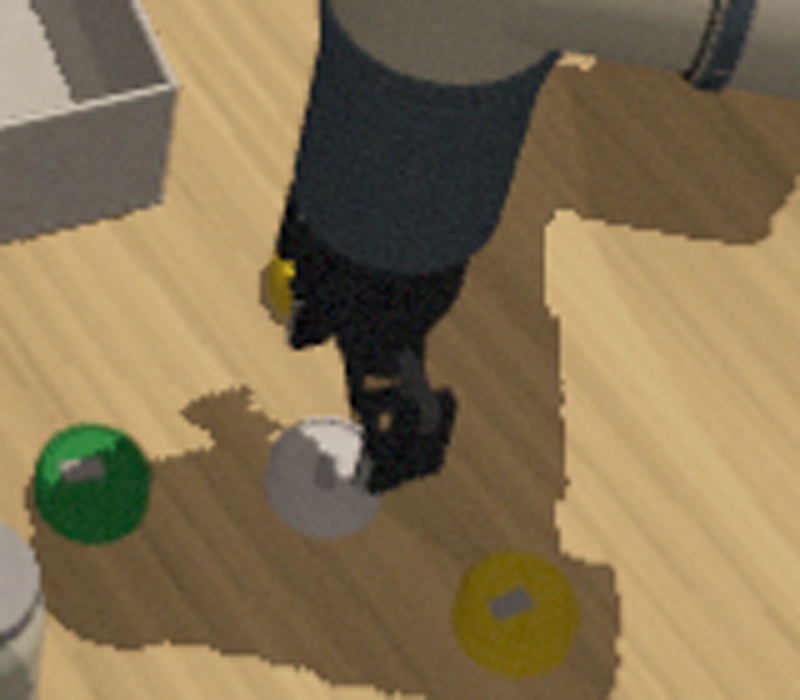

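View pics/t6.png

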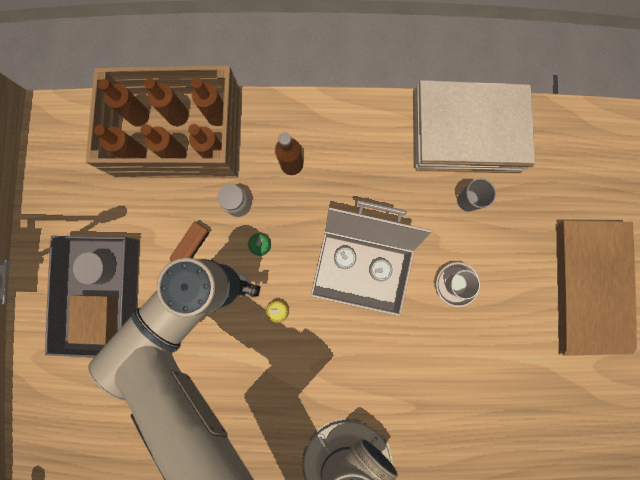

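Run:
```python
from h import *
d=cam("scene");s=robot.read_state();p=np.array(s["tool_pos"]);R=Ro.from_euler('xyz',s["ee_rot"],degrees=True)
for sg in(1,-1):
  for w in (.0385,.053):
    for b in(0,.01):
      X=p+R.apply([sg*w,-b,0]);print(sg,w,b,X.round(3),(proj(d,X)[0]-[340,220])*5)
for y in(.283,.287): print((proj(d,[[.4585,y,.03],[.4585,y,0]])-[340,220])*5)
```

```text
1 0.0385 0 [0.45  0.247 0.062] [304.50817193 364.27146208]
1 0.0385 0.01 [0.45  0.247 0.072] [307.10714961 352.83513006]
1 0.053 0 [0.447 0.233 0.062] [293.36106742 340.52521744]
1 0.053 0.01 [0.447 0.233 0.072] [295.88233968 329.02905366]
-1 0.0385 0 [0.466 0.323 0.062] [366.23110042 495.66206283]
-1 0.0385 0.01 [0.466 0.323 0.072] [369.27399622 484.58307983]
-1 0.053 0 [0.469 0.337 0.062] [378.35670094 521.45516103]
-1 0.053 0.01 [0.469 0.337 0.072] [381.48954567 510.4516065 ]
[[322.8177931  460.4579599 ]
 [315.05043121 492.22072631]]
[[327.41688204 466.69253515]
 [319.56198614 498.40341213]]
```

The projected fingertips match the picture, with the near tip at crop (370,485), and they straddle the silver can at crop (322,478). In the top view the lid is open. Next I descend and grip.

```bash
python3 -m inch '[[[0,0.02,0,0,0,0,90],[0,0.02,0,0,0,0,90],[0,0.012,0,0,0,0,90],[0,0.005,0,0,0,0,90],[0,0,0,0,0,0,90]]]'; python3 -m inch '[[[0,0,0,0,0,0,0],[0,0,0,0,0,0,0],[0,0,0,0,0,0,0],[0,0,0,0,0,0,0]]]'
python3 - <<'E'
from h import *
G=frame(-101.6);P=np.array([H[0],H[1],0])-XC*.115
p=robot.read_state()["tool_pos"]
plan([([p[0],p[1],.22],G,5,0),([*P[:2],.22],G,10,0),([*P[:2],.035],G,6,0)])
E
```

```text
time: 15.8
tool_pos: [0.4578, 0.2848, 0.0033]
ee_rot: [-89.9, 0.0, -101.7]
wrist_force: [0.8, -0.1, 0.1]
finger_gap: 0.077
time: 16.3
tool_pos: [0.4583, 0.2852, 0.0041]
ee_rot: [-89.9, 0.1, -101.7]
wrist_force: [-0.4, -0.3, 4.7]
finger_gap: 0.0562
[-0.0001, -0.0432, 0.0001, -0.0005, -0.0002, -0.0003, 0]
[-0.0001, -0.0432, 0.0001, -0.0005, -0.0002, -0.0003, 0]
[-0.0, -0.0432, 0.0001, -0.0005, -0.0002, -0.0003, 0]
[-0.0, -0.0432, 0.0, -0.0005, -0.0002, -0.0003, 0]
[-0.0, -0.0431, 0.0, -0.0005, -0.0002, -0.0003, 0]
[0.0299, -0.0, 0.0054, -0.0, 0.0, -0.0, 0]
[0.0299, -0.0, 0.0054, -0.0, 0.0, -0.0, 0]
[0.0299, -0.0, 0.0055, -0.0, 0.0, -0.0, 0]
[0.0299, -0.0, 0.0054, -0.0, 0.0, -0.0, 0]
[0.0299, -0.0, 0.0055, -0.0, 0.0, -0.0, 0]
[0.03, -0.0, 0.0054, -0.0, 0.0, -0.0, 0]
[0.0299, -0.0, 0.0055, -0.0, 0.0, -0.0, 0]
[0.03, -0.0, 0.0054, -0.0, 0.0, -0.0, 0]
[0.0299, -0.0, 0.0055, -0.0, 0.0, -0.0, 0]
[0.03, -0.0001, 0.0054, -0.0, 0.0, -0.0, 0]
[0.0, 0.0308, 0.0, -0.0, 0.0, -0.0, 0]
[0.0, 0.0308, 0.0, -0.0, 0.0, -0.0, 0]
[0.0, 0.0309, 0.0, -0.0, 0.0, -0.0, 0]
[0.0, 0.0308, 0.0, -0.0, 0.0, -0.0, 0]
[0.0, 0.0309, 0.0, -0.0, 0.0, -0.0, 0]
[0.0, 0.0308, 0.0, -0.0, 0.0, -0.0, 0]
end [ 0.4514 -0.019   0.035 ] [ -90.     0.  -101.6]
```

```bash
python3 -m inch '[[[0,-0.02,0,0,0,0,0],[0,-0.043,0,0,0,0,0],[0,-0.05,0,0,0,0,0],[0,-0.05,0,0,0,0,0],[0,-0.053,0,0,0,0,0],[0,0,0,0,0,0,0]]]'; python3 -m inch '[[[0.03,0,0.0054,0,0,0,0],[0.03,0,0.0054,0,0,0,0],[0.03,0,0.0054,0,0,0,0],[0.03,0,0.0054,0,0,0,0],[0.03,0,0.0054,0,0,0,0],[0.03,0,0.0054,0,0,0,0],[0.03,0,0.0054,0,0,0,0],[0.03,0,0.0054,0,0,0,0],[0.03,0,0.0054,0,0,0,0],[0.03,0,0.0054,0,0,0,0]]]'; python3 -m inch '[[[0,0,0,0,0,0,0],[0,0,0,0,0,0,0]]]'
python3 - <<'E'
from h import *
YC=np.array([-XC[1],XC[0],0]);O=H-XC*.08
d=cv2.imread("pics/t6.png");dt=cam("top")
for u in((345,257),(381,269)):
    q=onz(dt,*u,.03)-O;print("floor can local",q@XC,q@YC)
p=robot.read_state()["tool_pos"];q=p-O;print("tcp local",q@XC,q@YC)
save("scene","s7.png",(260,120,460,300,4))
G=frame(-101.6);P=np.array([H[0],H[1],0])-XC*.115
plan([([*P[:2],p[2]],G,1,0)])
E
```

```text
time: 17.05
tool_pos: [0.4592, 0.2859, 0.2238]
ee_rot: [-89.6, 0.4, -101.7]
wrist_force: [-0.1, -1.0, -0.2]
finger_gap: 0.0564
time: 18.3
tool_pos: [0.4488, -0.0211, 0.2181]
ee_rot: [-90.0, -0.0, -101.7]
wrist_force: [-0.6, -0.6, -0.7]
finger_gap: 0.0562
time: 18.55
tool_pos: [0.4492, -0.0199, 0.2184]
ee_rot: [-90.0, 0.0, -101.7]
wrist_force: [-0.7, -0.0, -0.0]
finger_gap: 0.0562
floor can local 0.03589726676844853 0.047573260397623274
floor can local 0.025477616713470284 -0.048515534721749
tcp local -0.036974694445580145 -0.0011400044842051187
[-0.001, 0.0001, 0.0019, -0.0005, -0.0006, -0.0, 0]
end [ 0.4514 -0.019   0.2185] [ -90.     0.  -101.6]
```

View pics/s7.png

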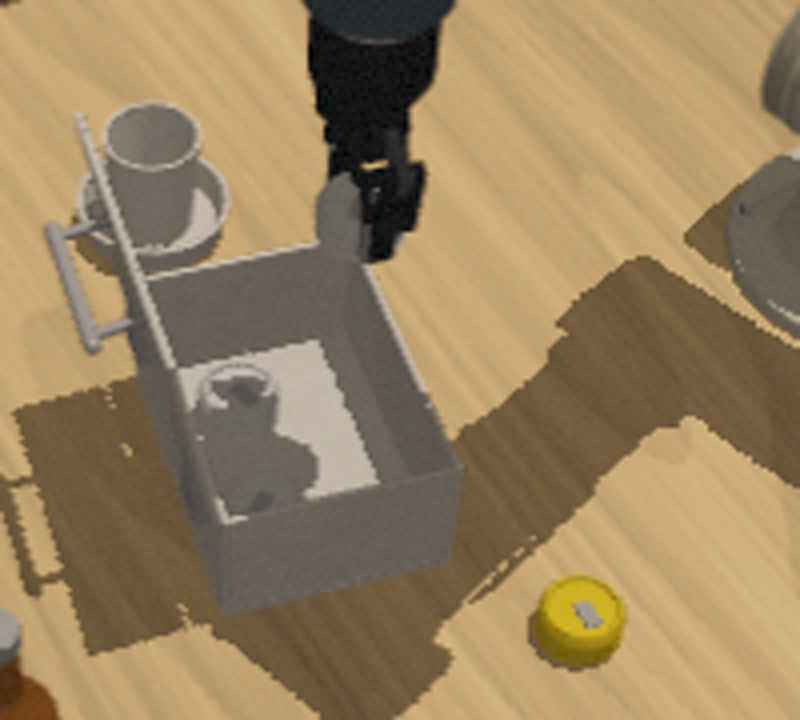

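The can is held, but it has pivoted between the pads and hangs tilted at crop (340,220). The caddy is clear below it, and the lid leans back. I lower carefully.

```bash
python3 -m inch '[[[0,0.03,0.001,0,0,0,0],[0,0.03,0.001,0,0,0,0],[0,0.03,0,0,0,0,0],[0,0.03,0,0,0,0,0],[0,0.02,0,0,0,0,0],[0,0,0,0,0,0,0]]]'; python3 -m inch '[[[0,0.02,0,0,0,0,0],[0,0.01,0,0,0,0,0],[0,0.01,0,0,0,0,0],[0,0,0,0,0,0,0]]]'
```

```text
time: 19.4
tool_pos: [0.4504, -0.0202, 0.0777]
ee_rot: [-90.1, -0.1, -101.6]
wrist_force: [-0.2, 0.1, 0.3]
finger_gap: 0.0561
time: 19.9
tool_pos: [0.4513, -0.0206, 0.0387]
ee_rot: [-90.0, -0.0, -101.7]
wrist_force: [-0.8, 0.0, -1.0]
finger_gap: 0.0561
```

```bash
python3 -m inch '[[[0,0,0,0,0,0,72],[0,0,0,0,0,0,76],[0,0,0,0,0,0,80],[0,0,0,0,0,0,80]]]'; python3 -m inch '[[[0,-0.02,0,0,0,0,80],[0,-0.04,0,0,0,0,80],[0,-0.05,0,0,0,0,80],[0,-0.05,0,0,0,0,80],[-0.05,0,0,0,0,0,80],[-0.05,0,0,0,0,0,80],[-0.05,0,0,0,0,0,80],[-0.05,0,0,0,0,0,80],[0,0,0,0,0,0,80]]]'
python3 - <<'E'
from h import *
dt=save("top","t8.png");save("scene","s8.png")
a=cv2.imread("pics/t8.png")[185:325,290:440];b=cv2.imread("pics/s8.png")[130:270,270:420]
f=lambda i:cv2.resize(i,None,fx=2.6,fy=2.6,interpolation=cv2.INTER_CUBIC)
cv2.imwrite("pics/c8.png",np.hstack([f(a),f(b)]))
# lid angle: top-edge corners via two views are checked by eye; predicted pixels of the top edge at angles
YC=np.array([-XC[1],XC[0],0])
for th in(1.6,1.65,1.75):
    for y in(.11,-.11):
        X=H+XC*(-.16*np.cos(th))+YC*y+np.array([0,0,.16*np.sin(th)]);print(th,y,(proj(dt,X)[0]-[290,185])*2.6)
E
```

```text
time: 20.4
tool_pos: [0.4517, -0.0206, 0.0391]
ee_rot: [-89.9, 0.0, -101.7]
wrist_force: [0.1, -0.0, 0.8]
finger_gap: 0.0686
time: 21.52
tool_pos: [0.4921, 0.1779, 0.1982]
ee_rot: [-90.0, -0.0, -101.5]
wrist_force: [-1.1, -0.3, -0.1]
finger_gap: 0.0685
1.6 0.11 [91.81897885 96.16556675]
1.6 -0.11 [361.98552568 154.87272014]
1.65 0.11 [93.95540517 86.50462317]
1.65 -0.11 [363.77334572 145.14359141]
1.75 0.11 [98.17026049 67.62125332]
1.75 -0.11 [366.95547046 126.04992073]
```

View pics/c8.png

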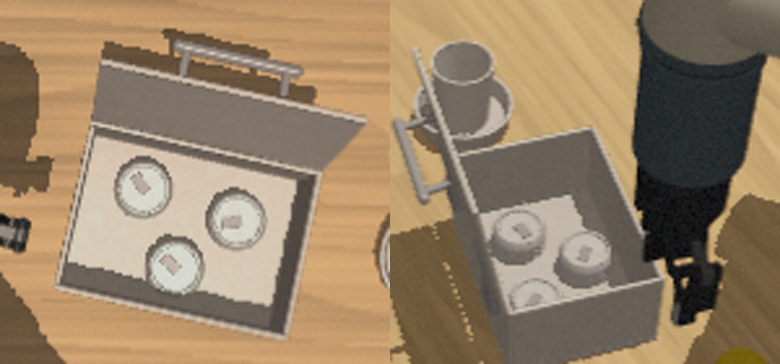

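Three cans lie flat on the caddy floor, the new one at top crop (175,265). The lid's top edge, (98,62)–(367,121), matches the prediction for 1.75 rad. The arm touches nothing.

Run:
```python
from h import *
a=cv2.imread("pics/top1.png").astype(int);b=cv2.imread("pics/t8.png").astype(int)
for n,(x0,y0,x1,y1) in dict(dish=(435,260,485,308),bottle=(270,130,308,178),jar=(215,180,252,218),tin=(455,175,497,212),brush=(168,218,212,270)).items():
    print(n,np.abs(a-b)[y0:y1,x0:x1].mean().round(1))
print(robot.read_state()["wrist_force"]);print(robot.close_job())
```

```text
dish 4.7
bottle 4.3
jar 4.5
tin 3.6
brush 12.1
[0.06575277 0.24359169 0.11446885]
the job is handed in; nothing more can be done
None
```

The lid is back on its stop, the silver can is in the caddy, and I handed the job in at about 21.6 s of the 61 s allowed; no verdict came back.

**How it went:** I gripped the handle bar and swung the lid to about 65°. Then I let go and pushed the lid back with closed fingers until the stop pushed back. I picked up the silver can, lowered it into the front of the caddy and released it.

**Last checks:**
- **Lid:** its top edge in the top view lies within a few pixels of where I predicted it for 1.75 rad.
- **Can:** it lies flat on the caddy floor beside the other two cans.
- **Robot:** it was clear of everything, with wrist force near zero.
- **Dish, bottle, jar and tin:** their image patches were almost unchanged from the start.

**Doubts:**
- **Brush:** its patch changed more (12, against about 4 for the others). That is probably the arm's shadow, because the arm never went near it, but I did not check it separately.
- **Force on the stop:** the last push peaked at about 53 N at the wrist. I meant the contact to be through the fingertips. If the gripper's body was touching the lid, that could have passed the 40 N limit.
- **Grip on the can:** it pivoted between the pads while being carried, but ended up flat.

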